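# Balance the centrifuge rotor

## Robot

A 7-joint arm with a two-finger parallel gripper is mounted at the origin on the work surface. World frame = base frame: x ahead of the robot, y to its left, z up, the work surface at z = 0. Lengths are in mm, angles in rad, forces in N, time in s.
With the tool pointing down it reaches from about 350 to 900 mm from the base axis. Payload 8.1 kg.
Tool frame: the origin (TCP) lies at the very end of the fingers, on their centre line; the grasp point (between the pads) lies 19 mm behind it; z points along the fingers, y is the line along which they close (so a half turn about z gives the same grasp; the last joint's range is limited). The gripper opens to 92 mm and grips with 3 to 60 N. Pads are 19 mm wide; open, the fingers measure 130 mm over their backs; the gripper's body (75 mm by 190 mm) begins 47 mm behind the grasp point.
Start: joints at [1.087, 0.434, 0.025, 1.573, -0.012, 1.134, -0.075], TCP at [232.267, -580.253, 226.742] pointing down, gripper open.
Joint ranges: [-2.62, 2.62], [-0.44, 2.09], [-1.27, 1.32], [0.08, 2.57], [-1.32, 4.46], [0.12, 2], [-2.74, 2.74]. Speed limits (rad/s): [2.22, 2.22, 3.01, 3.01, 3.14, 3.14, 3.14].

## Interface

Orientations are given as a rotation vector (axis times angle).
In Python, from plant import arm, effector, ik, monitor, eyes, job gives the robot as it stands. The module is installed in compiled form; this text tells all that it offers. Calls block until the motion is done:
- arm.reach(position, orientation): joint-space move of the TCP to a pose.
- arm.servo_line(position, v=150, frame=None, until_force=None): straight line of the TCP; frame=None keeps the orientation; v is the mean speed in mm/s. With until_force (N) it stops when the force on the tool has changed by that much, and returns True; else False.
- arm.set_joints(angles): joint-space move.
- effector.grip(opening, f_grip=None): finger opening in mm; f_grip is the grip in N (None keeps the last); returns when the fingers have stopped.
- arm.sleep(seconds).
- ik(position, orientation): joint angles nearest the present ones, or None.
- monitor.get_state(): the state.
- eyes.snapshot(name): name is "side" or "top" or "wrist"; returns (picture, depth): 384x512x3 uint8, red, green, blue; 384x512 float32, mm along the optical axis (not along the pixel's ray), 0 where there is no reading.
- eyes.camera_params(name): a dict with "fx", "fy", "cx", "cy" (pixels), "dist_coeffs" ([k1, k2, p1, p2, k3] as OpenCV has them; the pictures are not rectified), "pose" (4x4, takes a point from camera to world coordinates). Camera axes: x right, y down, z forward; pixel columns grow to the right and rows downward; lengths in mm; the calibration is good to about 2 mm. A picture is of the moment at which its call begins: read the wrist's pose just before it. camera_params takes no time and is no camera call; for the wrist camera it gives the pose at the moment of the call.
A pose or a line that the arm cannot do raises arm.IKError and nothing moves.
- job.finish_job(): hands the job in; it is judged then, once.
The state is a dict: "clock": time; "joints": joint angles; "qvel": joint speeds; "tau": joint torques, N m; "tcp_pos": TCP position; "tool_rot": TCP orientation; "wrist_force": force on the tool from outside, world axes, zero at the start; "ft_torque": the same for the moment, N m; "width": finger opening in mm; "finger_force": force on a finger pad.
Only numpy, scipy, OpenCV 4.12 (cv2) and the standard library are available. Lean on these libraries where they do the work, as an engineer would, in place of code of your own. Each camera call takes 0.05 s, during which the arm holds its last target. There are 200 camera calls.

## Task

The six samples were put into the centrifuge rotor in the wrong order and it would run out of balance. Rearrange them so that the two tall tubes stand in opposite cups, the two short pots in opposite cups and the two narrow-necked bottles in opposite cups, every one upright, down on the floor of its cup and let go; the empty well in the white rack is there to park a sample meanwhile. Do not tip any sample over, and leave the two specimen jars in the rack where they are.

Things in the scene. Friction and masses are not known exactly. Their poses are not given: they have to be found in the camera images.
- tall_1: One of the two alike: tall self-standing centrifuge tube: clear straight round tube 30 mm across, flat foot, white ribbed screw cap on top, 35 mm across and 15 mm high; 117 mm tall over all, about 65 g. Stands upright in a rotor cup at the start. Origin: centre of its underside; z up its axis.
- tall_2: The other: tall self-standing centrifuge tube: clear straight round tube 30 mm across, flat foot, white ribbed screw cap on top, 35 mm across and 15 mm high; 117 mm tall over all, about 65 g. Stands upright in a rotor cup at the start. Origin: centre of its underside; z up its axis.
- pot_1: One of the two alike: short sample pot: clear straight round pot 29 mm across, flat foot, white six-sided screw cap on top, 30 mm across flats, 35 mm over corners (at any yaw), 16 mm high; 80 mm tall over all, about 45 g. Stands upright in a rotor cup at the start. Origin: centre of its underside; z up its axis.
- pot_2: The other: short sample pot: clear straight round pot 29 mm across, flat foot, white six-sided screw cap on top, 30 mm across flats, 35 mm over corners (at any yaw), 16 mm high; 80 mm tall over all, about 45 g. Stands upright in a rotor cup at the start. Origin: centre of its underside; z up its axis.
- neck_1: One of the two alike: narrow-necked glass bottle: round body 30 mm across up to 56 mm, sloping shoulder to 71 mm, neck 14 mm across, plain aluminium cap 20 mm across and 14 mm high on top (from 86 to 100 mm); 100 mm tall over all, about 55 g. Stands upright in a rotor cup at the start. Origin: centre of its underside; z up its axis.
- neck_2: The other: narrow-necked glass bottle: round body 30 mm across up to 56 mm, sloping shoulder to 71 mm, neck 14 mm across, plain aluminium cap 20 mm across and 14 mm high on top (from 86 to 100 mm); 100 mm tall over all, about 55 g. Stands upright in a rotor cup at the start. Origin: centre of its underside; z up its axis.
- rotor: Aluminium six-cup rotor, 245 mm across, fixed (never turns), any yaw. Origin: on its axis at bench level, z up. Cup centres 95 mm from the axis at 0, 60 .. 300 deg from rotor x; pairs 180 deg apart face each other. Cup: floor 22 mm above the bench, bore 40 mm, mouth flared to 48 mm, rim 58 mm above the bench. Arms are 43 mm, hub nut (26 mm across) 63 mm high. All cups start full.
- rack: White plastic block rack, 216 x 76 x 40 mm (x, y, z), fixed to the bench beside the rotor. Three round wells along its x axis at x = -70, 0, +70 mm, 42 mm across, 28 mm deep, floor 12 mm above the bench. Origin: centre of its underside; the middle well, over the origin, is empty; the outer two hold the specimen jars.
- jar_1: Low lidded specimen jar, grey with a white lid, 38 mm across and 43 mm tall, standing loose in the rack's well at x = -70 mm, its top 55 mm above the bench. Not to be moved. Origin: centre of its underside.
- jar_2: Low lidded specimen jar, grey with a white lid, 38 mm across and 43 mm tall, standing loose in the rack's well at x = +70 mm, its top 55 mm above the bench. Not to be moved. Origin: centre of its underside.
Things that resemble listed ones, but are neither listed nor needed, are in the scene too. What is shaped like the neck_1 but blue is not meant.

How it is judged (in metres and radians):
At the end, for the whole second after the job is handed in: All six samples at rest in rotor cups: within 0.12 rad of upright, underside within 5 mm of the cup floor, 95 +- 12 mm from the axis; the two of each kind over 177 mm apart (only opposite cups allow it); both jars within 20 mm of where they began (horizontal distance between tall_1 and rotor between 0.083 and 0.107 m and z of tall_1 in the frame of rotor between 0.017 and 0.027 m and angle between each of tall_1, tall_2, pot_1, pot_2, neck_1, neck_2's own z axis and vertical below 0.12 rad and linear speed of each of tall_1, tall_2, pot_1, pot_2, neck_1, neck_2 below 0.02 m/s and horizontal distance between tall_2 and rotor between 0.083 and 0.107 m and z of tall_2 in the frame of rotor between 0.017 and 0.027 m and horizontal distance between pot_1 and rotor between 0.083 and 0.107 m and z of pot_1 in the frame of rotor between 0.017 and 0.027 m and horizontal distance between pot_2 and rotor between 0.083 and 0.107 m and z of pot_2 in the frame of rotor between 0.017 and 0.027 m and horizontal distance between neck_1 and rotor between 0.083 and 0.107 m and z of neck_1 in the frame of rotor between 0.017 and 0.027 m and horizontal distance between neck_2 and rotor between 0.083 and 0.107 m and z of neck_2 in the frame of rotor between 0.017 and 0.027 m and horizontal distance between tall_1 and tall_2 above 0.177 m and horizontal distance between pot_1 and pot_2 above 0.177 m and horizontal distance between neck_1 and neck_2 above 0.177 m and distance of each of jar_1, jar_2 from where it was at the start of the episode below 0.02 m); the robot touches nothing.
It fails at once if a tube, pot or bottle is tipped over (more than 50 degrees from upright) (angle between any of tall_1, tall_2, pot_1, pot_2, neck_1, neck_2's own z axis and vertical above 0.87 rad).
It fails at once if a specimen jar in the rack is moved by more than 20 mm (distance of any of jar_1, jar_2 from where it was at the start of the episode above 0.02 m).
It also fails if it takes over 102 s, if anything falls off the work surface, if the arm or the gripper's body presses on something with over 40 N, if the wrist force passes 120 N, or if a joint passes its speed limit or range.

## Working session

There is one attempt and no reset: what is moved stays moved. The work goes in short steps, each a Python script; the robot and the scene stay as the last script left them, time stands still between calls to the robot, and variables do not carry over. Pictures are saved under pics/ and viewed, at most 14 in all, crops included, and the job is handed in when it is done.

```bash
mkdir -p pics
python3 - <<'E'
from plant import *
import cv2,numpy as np
for n in ("top","side"):
    p,d=eyes.snapshot(n); np.savez(f"{n}.npz",p=p,d=d,**{k:np.array(v) for k,v in eyes.camera_params(n).items()})
    cv2.imwrite(f"pics/{n}0.png",cv2.resize(p[:,:,::-1],(800,600),interpolation=cv2.INTER_CUBIC))
    c=eyes.camera_params(n);print(c)
print(monitor.get_state())
E
```

```text
{'fx': 437.4790898992625, 'fy': 437.4790898992625, 'cx': 248.8810056942559, 'cy': 199.86196975878948, 'dist_coeffs': array([-0.0595084,  0.       ,  0.       ,  0.       ,  0.       ]), 'pose': array([[ 2.55406084e-02, -9.95366282e-01,  9.27018938e-02,
         4.44566743e+02],
       [-9.99601635e-01, -2.43146138e-02,  1.43307447e-02,
         8.68592902e+00],
       [-1.20103294e-02, -9.30309806e-02, -9.95590774e-01,
         1.16765125e+03],
       [ 0.00000000e+00,  0.00000000e+00,  0.00000000e+00,
         1.00000000e+00]])}
{'fx': 383.8170014923679, 'fy': 383.8170014923679, 'cx': 248.48437035373857, 'cy': 189.00411137276424, 'dist_coeffs': array([0.03802885, 0.        , 0.        , 0.        , 0.        ]), 'pose': array([[-7.56895556e-01, -4.86915718e-01,  4.35915361e-01,
         1.17801110e+02],
       [-6.53335146e-01,  5.47220722e-01, -5.23166005e-01,
         5.03286726e+02],
       [ 1.61958324e-02, -6.80780850e-01, -7.32308084e-01,
         7.47948866e+02],
       [ 0.00000000e+00,  0.00000000e+00,  0.00000000e+00,
         1.00000000e+00]])}
{'clock': 0.1, 'joints': array([ 1.08740485,  0.43516464,  0.02498779,  1.57399305, -0.01159403,
        1.1340152 , -0.07509544]), 'qvel': array([ 0.00299871, -0.00186286,  0.00037045, -0.00308044, -0.00031089,
       -0.00089535, -0.0018348 ]), 'tau': array([ 2.65591036e-03, -6.69127536e+01,  9.87702124e-01, -3.15143681e+01,
       -6.05938537e-02,  3.73659551e-02,  4.73667603e-05]), 'tcp_pos': array([ 232.05534969, -579.82946575,  226.02163361]), 'tool_rot': array([-3.08349375e+00, -5.94162486e-01,  6.43293474e-04]), 'wrist_force': array([0.72229331, 0.2843085 , 0.51634884]), 'ft_torque': array([ 0.00873275,  0.02690432, -0.00676653]), 'finger_force': 0.0, 'width': 91.94126819591276}
```

View pics/top0.png

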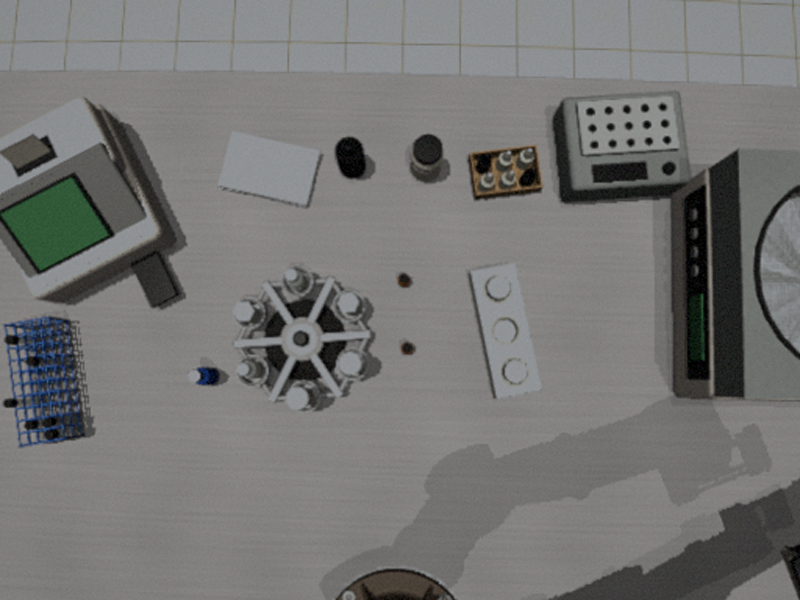

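View pics/side0.png

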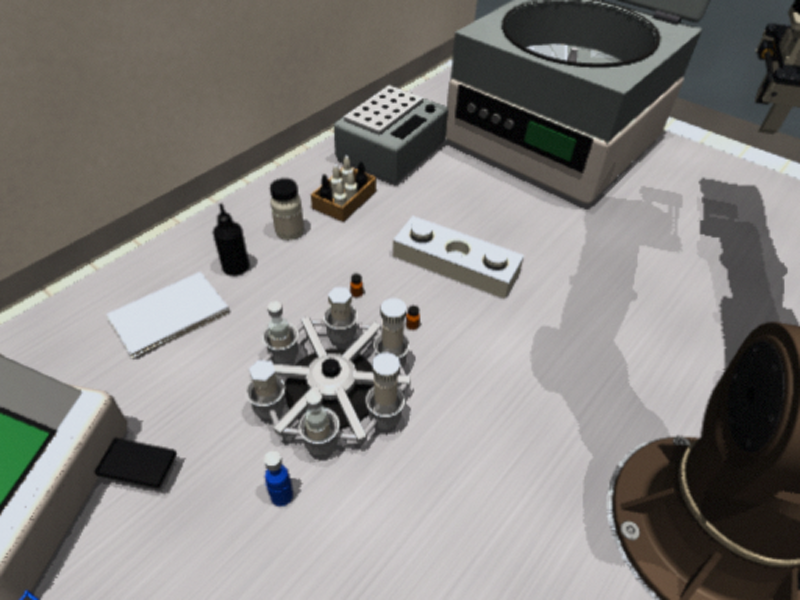

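```bash
cat > h.py <<'E'
import cv2,numpy as np
def cloud(d,c):
    K=np.array([[c['fx'],0,c['cx']],[0,c['fy'],c['cy']],[0,0,1.]])
    h,w=d.shape; uv=np.stack(np.meshgrid(np.arange(w),np.arange(h)),-1).reshape(-1,1,2).astype(float)
    n=cv2.undistortPoints(uv,K,np.array(c['dist_coeffs'])).reshape(h,w,2)
    P=np.dstack([n*d[...,None],d]); T=np.array(c['pose'])
    return P@T[:3,:3].T+T[:3,3]
def blobs(W,m,amin=8):
    n,l,s,_=cv2.connectedComponentsWithStats(m.astype(np.uint8))
    return [W[l==i] for i in range(1,n) if s[i,4]>=amin]
E
python3 - <<'E'
from h import *
z=np.load('top.npz'); W=cloud(z['d'],z); X,Y,Z=W[...,0],W[...,1],W[...,2]
ok=z['d']>0
r=(X>250)&(X<620)&(Y>0)&(Y<350)&ok
print('bench',np.median(Z[200:215,150:160]),np.median(Z[140:150,220:250]))
for b in blobs(W,r&(Z>80)): print(len(b),b.mean(0).round(1),'mid',((b.max(0)+b.min(0))/2).round(1),np.percentile(b[:,2],80).round(1))
k=(X>300)&(X<650)&(Y<-60)&(Y>-350)&ok
print('rack')
for b in blobs(W,k&(Z>30)&(Z<70),100):
    print(len(b),b.mean(0).round(1)); q=b[(b[:,2]<48)&(b[:,2]>34)]; print(cv2.minAreaRect(q[:,:2].astype(np.float32)),q[:,2].mean())
for b in blobs(W,k&(Z>48)&(Z<70)): print('jar',len(b),b.mean(0).round(1))
for b in blobs(W,k&(Z<25)&(Z>-5)&(abs(X-446)<60)&(abs(Y+190)<60),20): print('well?',len(b),b.mean(0).round(1))
h=r&(Z>58)&(Z<75)
for b in blobs(W,h): print('hub?',len(b),b.mean(0).round(1))
E
```

```text
bench 53.42877825003234 -1.4371340995899118
99 [596.5 177.3 104.5] mid [598.1 178.4 102.3] 120.6
141 [558.9  90.1 100. ] mid [558.6  90.6  97. ] 102.1
151 [540.9 252.3  99.6] mid [541.3 252.9  93.7] 102.2
178 [463.4  81.8 137.2] mid [463.2  82.6 134.1] 138.9
114 [450.  242.8 103.7] mid [450.  243.  102.4] 121.2
63 [437.  327.3  97.4] mid [436.5 328.4  95.3] 100.0
187 [409.3 158.1 133.9] mid [409.4 159.5 112.5] 139.6
rack
2230 [ 525.1 -167.8   40.1]
((526.5089721679688, -167.750732421875), (216.38784790039062, 77.44496154785156), 12.506989479064941) 38.10612943165815
jar 171 [ 595.9 -153.1   52.9]
jar 168 [ 458.6 -182.9   53. ]
well? 955 [ 429.7 -194.    -1. ]
well? 23 [ 455.3 -175.    12.6]
hub? 18 [590.9 170.2  66.5]
hub? 8 [533.  242.3  67.9]
hub? 74 [503.6 169.3  61.4]
hub? 13 [449.3 233.6  65.6]
hub? 61 [437.9 322.6  63.3]
```

```bash
cat >> h.py <<'E'
from scipy.spatial.transform import Rotation as Ro
def down(a):
    s,c=np.sin(a),np.cos(a)
    return Ro.from_matrix(np.array([[-s,c,0],[c,s,0],[0,0,-1.]])).as_rotvec()
E
python3 - <<'E'
from h import *
from plant import *
from scipy.optimize import least_squares
P=np.array([[597,177.5],[541,252.5],[450,243],[409.5,158.5],[463.3,82],[558.8,90]])
f=lambda p:(np.c_[p[0]+95*np.cos(p[2]+np.arange(6)*np.pi/3),p[1]+95*np.sin(p[2]+np.arange(6)*np.pi/3)]-P).ravel()
s=least_squares(f,[503,168,0.1]);print(s.x,s.fun.round(1))
for a in np.radians([-60,-70,-90,-30,0,60,90,110,150]):
    print(np.degrees(a).round(),[ik(np.array([500-0,168,z]),down(a)) is not None for z in (300,380,420)])
arm.servo_line(np.array([232,-580,420.]),v=250)
arm.reach(np.array([470,168,400.]),down(np.radians(-80)))
c=eyes.camera_params('wrist'); p,d=eyes.snapshot('wrist'); print(c['pose'].round(2),monitor.get_state()['clock'])
np.savez('w1.npz',p=p,d=d,**{k:np.array(v) for k,v in c.items()})
cv2.imwrite('pics/w1.png',cv2.resize(p[:,:,::-1],(800,600),interpolation=cv2.INTER_CUBIC))
E
```

```text
[5.03266667e+02 1.67250000e+02 9.71835144e-02] [ 0.8 -1.   1.6  1.2 -2.   1.5 -0.8 -0.5  0.7 -1.2 -0.3 -0. ]
-60.0 [True, True, True]
-70.0 [True, True, True]
-90.0 [True, True, True]
-30.0 [True, True, True]
0.0 [True, True, True]
60.0 [True, True, True]
90.0 [True, True, True]
110.0 [True, True, True]
150.0 [True, True, True]
[[ 1.7000e-01 -9.5000e-01 -2.4000e-01  5.3524e+02]
 [-9.9000e-01 -1.7000e-01 -4.0000e-02  1.7774e+02]
 [ 0.0000e+00  2.5000e-01 -9.7000e-01  5.5817e+02]
 [ 0.0000e+00  0.0000e+00  0.0000e+00  1.0000e+00]] 3.8417
```

View pics/w1.png

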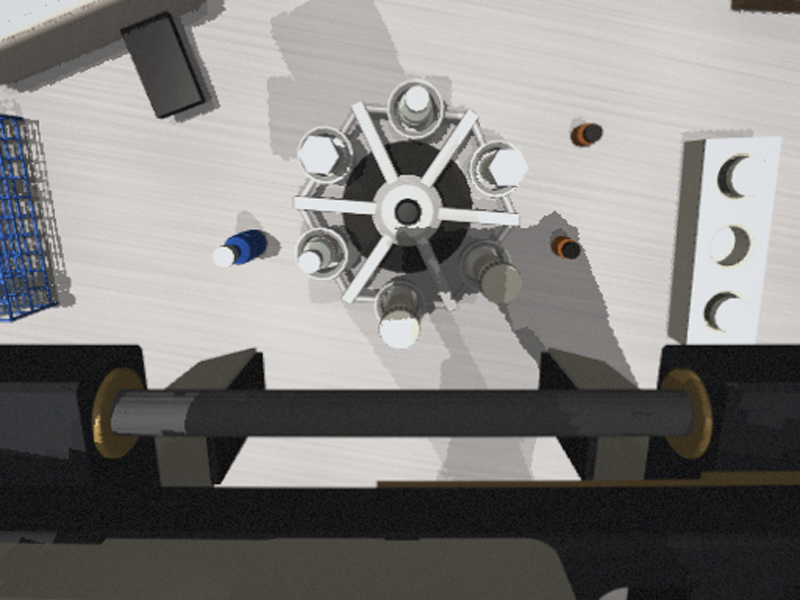

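Run:
```python
from h import *
from scipy.optimize import least_squares
z=np.load('w1.npz'); W=cloud(z['d'],z); X,Y,Z=W[...,0],W[...,1],W[...,2]
r=(np.hypot(X-503,Y-167)<125)&(z['d']>0)
for nm,lo,hi in(('pot',97,106),('neck',117,127),('tall',133,145),('nut',58,67)):
  for b in blobs(W,r&(Z>lo)&(Z<hi)&((nm!='nut')|(np.hypot(X-503,Y-167)<20)),40):
    q=b[:,:2]; h=cv2.convexHull(q.astype(np.float32))[:,0]
    (c,rad)=cv2.minEnclosingCircle(h)
    print(nm,len(b),np.round(c,1),round(rad,1),'mean',b.mean(0).round(1),end=' ')
    if nm=='pot':
      w=[np.ptp(h@[np.cos(t),np.sin(t)]) for t in np.radians(np.arange(0,180,5))]; w=np.array(w)
      s=(w[:12]+w[12:24]+w[24:])/3; print(s.round(1))
    else: print()
k=(X>300)&(X<650)&(Y<-60)&(Y>-350)&(z['d']>0)
for b in blobs(W,k&(Z>49)&(Z<62),30): print('jar',len(b),b.mean(0).round(1))
```

```text
pot 448 [540.2 252.2] 16.9 mean [540.2 251.7 102.3] [30.4 30.  30.4 31.4 32.2 32.7 33.  33.  32.9 32.5 31.9 31.1]
pot 460 [557.6  87.5] 17.1 mean [558.   87.6 102.2] [32.1 31.1 30.2 31.2 32.2 33.  33.6 33.9 34.  33.9 33.5 32.9]
neck 205 [597.6 176.4] 10.0 mean [597.3 176.4 122.1] 
neck 169 [449.1 244.9] 9.8 mean [449.4 244.7 122.2] 
tall 566 [461.9  79.3] 17.9 mean [462.5  79.9 139.1] 
tall 528 [407.6 157.7] 17.9 mean [408.5 157.8 139.1] 
nut 220 [502.1 166.9] 12.7 mean [502.4 167.   62.7] 
jar 538 [ 594.4 -155.1   55. ]
jar 457 [ 457.6 -184.1   55. ]
```

```bash
cat >> h.py <<'E'
from plant import arm,effector,ik,monitor,eyes,job
C0=np.array([502.5,167.])
def cup(k): t=np.radians(5.3+60*k); return C0+95*np.array([np.cos(t),np.sin(t)])
A,B,F,RK=cup(5),cup(4),cup(0),np.array([526.2,-169.])
def rep(m):
    s=monitor.get_state(); print(m,'t',round(s['clock'],1),'tcp',s['tcp_pos'].round(1),'w',round(s['width'],1),'ff',round(s['finger_force'],1),'F',s['wrist_force'].round(1))
def P(xy,z): return np.array([xy[0],xy[1],z],float)
def go(xy,z,deg): arm.servo_line(P(xy,z),v=250,frame=down(np.radians(deg)))
def pick(xy,z,deg,zt,n=30,op=66):
    go(xy,zt,deg); effector.grip(op)
    arm.servo_line(P(xy,z+20),v=200); arm.servo_line(P(xy,z),v=60)
    effector.grip(5,f_grip=n); rep('gripped')
    arm.servo_line(P(xy,z+40),v=80); arm.servo_line(P(xy,zt),v=200); rep('lifted')
def place(xy,z,deg,zt,op=60):
    go(xy,zt,deg)
    arm.servo_line(P(xy,z+48),v=200); arm.servo_line(P(xy,z+4),v=80)
    print(arm.servo_line(P(xy,z-3),v=20,until_force=4)); rep('down')
    if monitor.get_state()['tcp_pos'][2]>z+5: raise SystemExit('not seated')
    effector.grip(op); arm.servo_line(P(xy,z+50),v=120); arm.servo_line(P(xy,max(zt,z+80)),v=250)
def snap(n,cam='wrist'):
    c=eyes.camera_params(cam); p,d=eyes.snapshot(cam)
    np.savez(n+'.npz',p=p,d=d,**{k:np.array(v) for k,v in c.items()})
    cv2.imwrite(f'pics/{n}.png',cv2.resize(p[:,:,::-1],(800,600),interpolation=cv2.INTER_CUBIC))
E
python3 - <<'E'
from h import *
print(A,B,F)
for xy,a in((B,-114.7),(A,-50),(F,5.3),(RK,-78)):print([ik(P(xy,z),down(np.radians(a))) is not None for z in (75,240)])
pick((462.3,79.7),84,-114.7,240)
place(RK,74,-78,240)
rep('end'); snap('s1','side')
E
```

```text
[557.39647432  89.46692894] [462.80262799  80.69172313] [597.09384633 175.77520581]
[True, True]
[True, True]
[True, True]
[True, True]
gripped t 7.3 tcp [462.4  79.7  84.1] w 32.4 ff 30.0 F [-0.6 -0.3  1.3]
lifted t 8.7 tcp [461.7  79.3 238.9] w 32.4 ff 30.0 F [ 0.6  0.6 -1.3]
True
down t 11.6 tcp [ 527.3 -169.    74.1] w 32.4 ff 30.0 F [-0.5 -0.5  6.9]
end t 13.5 tcp [ 525.8 -169.1  239.4] w 59.9 ff 0.0 F [-0.   0.8 -0.3]
```

View pics/s1.png

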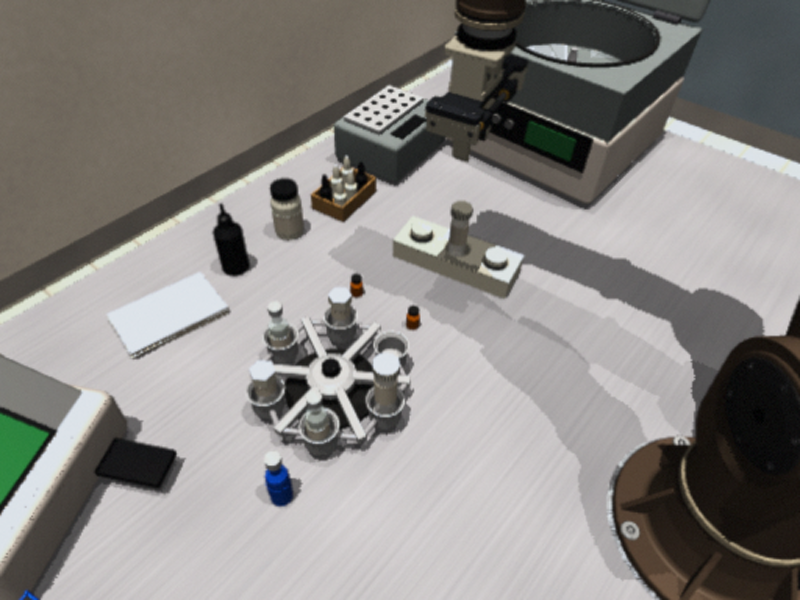

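The tall tube stands upright in the rack's middle well (460,230), the cup at (391,348) is empty, and everything else is unchanged. Next is the pot.

Run:
```python
from h import *
pick((557.8,87.6),75,-50,225)
place(B,75,-114.7,225)
go((470,168),400,-80); snap('w2'); rep('end')
```

```text
gripped t 17.0 tcp [557.9  87.6  75.1] w 34.7 ff 30.0 F [-0.2 -0.   1.6]
lifted t 18.4 tcp [557.2  87.1 223.8] w 34.2 ff 30.0 F [-0.4  0.7 -1.1]
True
down t 21.3 tcp [463.7  81.   74.9] w 34.4 ff 30.0 F [-0.1 -0.   5.1]
end t 24.1 tcp [469.6 166.8 398.1] w 60.1 ff 0.0 F [ 0.1 -0.4 -0.6]
```

View pics/w2.png

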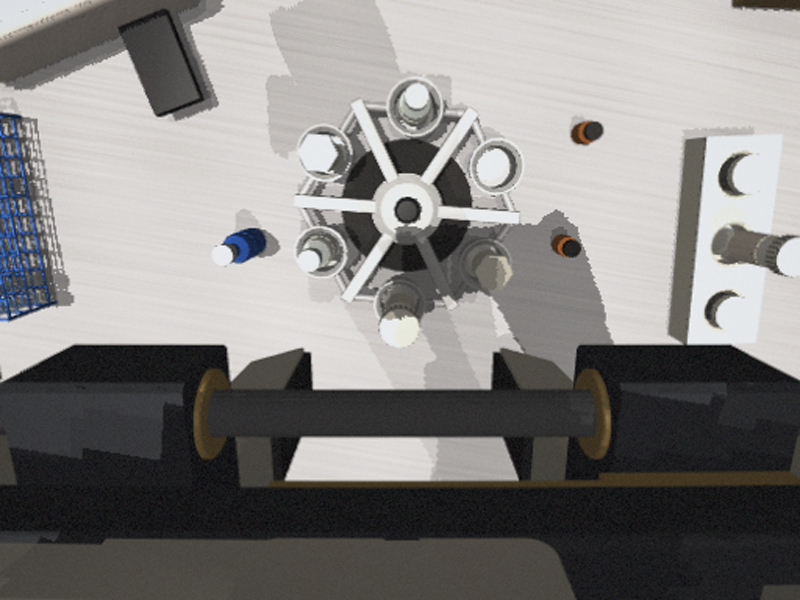

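The pot now stands in the cup at (490,267) and the cup at (496,165) is empty. Next is the bottle from (415,100).

Run:
```python
from h import *
pick((597.3,176.4),96,5.3,245,op=50)
place(A,96,-54.7,245,op=46)
go((470,168),400,-80); snap('w3'); rep('end')
```

```text
gripped t 28.0 tcp [597.3 176.5  96.1] w 17.6 ff 30.0 F [-0.4  0.5  2. ]
lifted t 29.4 tcp [596.9 175.8 243.7] w 17.8 ff 30.0 F [-1.  -0.4 -1.8]
True
down t 32.2 tcp [558.2  89.8  96. ] w 18.2 ff 30.0 F [ 0.3 -0.5  6.1]
end t 35.0 tcp [470.2 166.7 398.2] w 45.9 ff 0.0 F [-0.1  0.3  0.5]
```

View pics/w3.png

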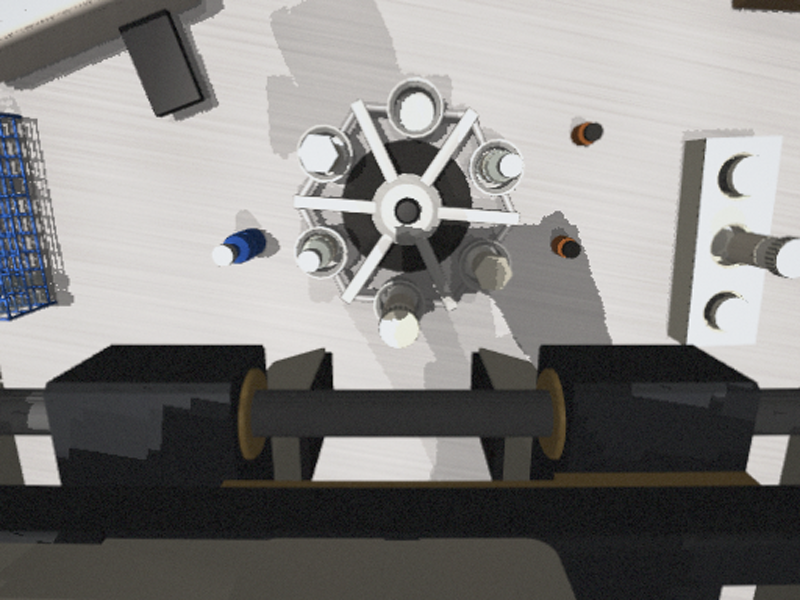

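The bottle now stands in the cup at (505,165) and the cup at (415,105) is empty. The tall tube goes there last.

Run:
```python
from h import *
z=np.load('w3.npz'); W=cloud(z['d'],z)
m=(W[...,2]>122)&(W[...,2]<136)&(np.hypot(W[...,0]-526,W[...,1]+169)<35)&(z['d']>0)
b=W[m]; print(len(b),b.mean(0), cv2.minEnclosingCircle(b[:,:2].astype(np.float32)) if len(b) else 0)
pick(RK,74,-78,240)
place(F,84,5.3,240)
go((470,168),400,-80); snap('w4'); snap('s4','side'); rep('end')
z=np.load('w4.npz'); W=cloud(z['d'],z); X,Y,Z=W[...,0],W[...,1],W[...,2]
r=(np.hypot(X-502.5,Y-167)<125)&(z['d']>0)
for nm,lo,hi in(('pot',97,106),('neck',117,127),('tall',133,145)):
  for b in blobs(W,r&(Z>lo)&(Z<hi),40):
    c,rad=cv2.minEnclosingCircle(b[:,:2].astype(np.float32)); print(nm,np.round(c,1),round(rad,1),b.mean(0).round(1),np.hypot(*(b.mean(0)[:2]-C0)).round(1))
k=(X>300)&(X<650)&(Y<-60)&(Y>-350)&(z['d']>0)
for b in blobs(W,k&(Z>49)&(Z<62),30): print('jar',len(b),b.mean(0).round(1))
```

```text
418 [ 525.40551364 -162.56267421  128.32628338] ((526.438232421875, -169.0940399169922), 18.380470275878906)
gripped t 39.2 tcp [ 526.3 -169.    74.1] w 32.6 ff 30.0 F [-0.3  0.1 -0.3]
lifted t 40.7 tcp [ 525.4 -169.   238.7] w 32.1 ff 30.0 F [-0.4  0.2 -0.2]
True
down t 44.0 tcp [597.7 176.3  84.1] w 32.0 ff 30.0 F [-0.4 -0.4  5.4]
end t 47.5 tcp [470.1 167.8 399.4] w 59.8 ff 0.0 F [-0.5  0.5  0.1]
pot [539.9 251.9] 17.0 [540.1 251.9 102.3] 92.9
pot [464.1  80.2] 17.0 [464.2  80.5 102.2] 94.6
neck [558.3  89.5] 9.8 [558.3  89.7 122.1] 95.3
neck [449.1 244.8] 9.8 [449.5 244.6 122.2] 93.9
tall [597.9 176.1] 17.9 [597.3 176.1 139.2] 95.2
tall [407.5 157.6] 17.9 [408.4 157.8 139.1] 94.5
jar 535 [ 594.5 -155.1   55.1]
jar 451 [ 457.5 -184.    55. ]
```

View pics/s4.png

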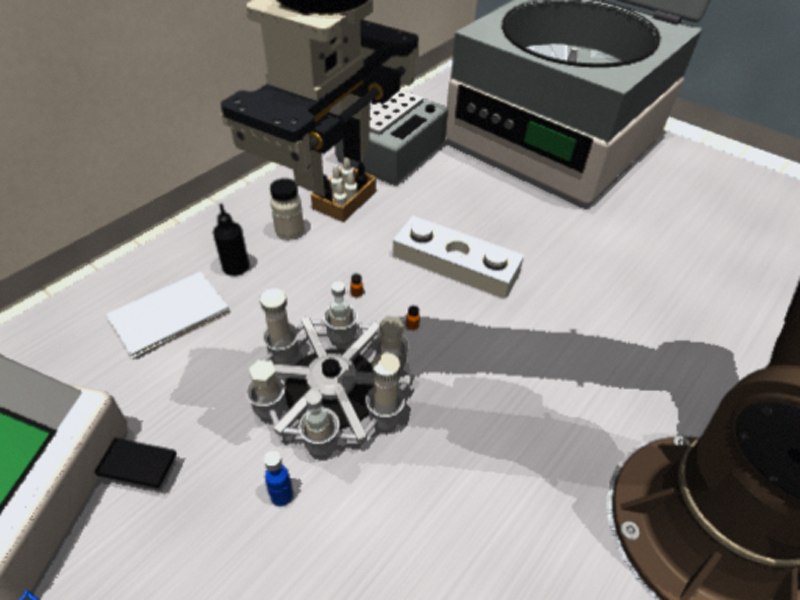

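All six samples are upright and at the right heights. Tall tubes at (275,325) and (386,385), bottles at (340,310) and (315,420), and pots at (262,385) and (391,340) are each in opposite cups, and the jars have not moved.

```bash
python3 -c "
from plant import job
print(job.finish_job())"
```

```text
the job is handed in; nothing more can be done
None
```

I handed the job in at about 47 s of the 102 s allowed. Both tall tubes, both pots and both bottles stand upright and seated in opposite rotor cups, and the jars have not moved. This is from my last camera measurements; handing in returned no verdict.

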